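Extend the pan rest and clamp its leg

TASK

Ready the extending pan rest for a long pan. First press its spring ejector slide so that the cork packing block is pushed right out of the leg's track; then draw the sliding leg out until its pointer stands level with the marker clip, and only there, still holding the leg at the mark, slide the cam lever fully shut by pinching it towards the finger slot. Finish while holding: keep the pinch on the leg, lever shut and pointer at the clip, with the ejector let go and back out, and leave the marker clip and everything else standing about as it is.

Things in the scene. Friction and masses are not known exactly. Their poses are not given: they have to be found in the camera images.
- pan_rest: fixed pan rest: dark steel plate 200 x 145 x 3 mm (its x -125..75, y -75..70 mm), two aluminium rails along x (tops 20 mm up, outer sides at y +-22, gapped at x 4.5..42.5 for the block), round rest bar across the rear (x -119, top 39 mm up). Origin on the counter under the leg's centre line; x = the way the leg draws out (roughly towards the robot), z up. 'Rest x, y' below mean its axes
- leg: sliding leg, loaded by a spring that pushes it back in (1.5 N fully in, 4 N at 100 mm out). Origin on the rest's origin when fully in (every start), moves along rest +x up to 105 mm; stopped at 25 mm while the cork block is in the track. Steel bar 24 mm wide, nose at its x -18 mm, with a crosswise rest bar 50 mm long, top 34 mm up, at x -26. Black grip head at x -75: see grip
- grip (a point): middle of the leg's grip head (leg x -75, y 0, 49 mm up). Its +y side: fixed cheek, outer face y +16, with two 6 mm horns at grip x +-21 out to y +42, 30..66 mm up (finger slot 36 mm wide); a finger in it draws the leg by the +x horn. Cam lever at -y. Hand centred here, closing along rest y, tips 31 mm up or more: at 62 mm opening clear of the lever yet between the horns; meets it at 52; 32 shut
- cam_lever (a joint): cam lever on the leg's grip head, m: 0 = open (start), about 0.0095 = fully shut. Black ribbed plate 40 mm long in x, outer face at rest y -26 mm open, -16 mm shut, 29 to 67 mm above the counter, with a ledge below it out to y -36; it slides in rest +y towards the cheek, needs about 6 N, stays where left, and when shut brakes the leg on the rail
- pointer (a point): tip of the thin steel pointer, 3 mm wide, at the leg's rear end on its -y side, 22 mm up, at rest x = -112 mm + the length drawn out; moves with the leg
- marker_tip (a point): tip of the pointed steel marker clip that stands beside the -y rail, 12 mm long, 24 mm tall; it shows the length mark. Axes as the rest's: the leg is at the mark when the pointer has the same rest x as this tip
- marker (a joint): place of the marker clip, m: how far the leg is drawn out from fully in when its pointer is level with the clip (0.050 to 0.085). Stiff; leave it alone
- ejector (a joint): spring ejector slide, m: 0 = out (spring-returned), 0.046 = pressed fully in (stop); moves along the rest's +y; 1 N at the start to about 3.5 N at the end. It pushes the packing block ahead of it
- ejector_tab (a point): centre of the outer (-y) face of the ejector's upright black thumb tab, 45 mm up at the start; tab 30 mm wide in x, 6 mm thick, 12 to 58 mm above the counter, at rest x 23.5, outer face at rest y = -66 mm + joint ejector. Press it in rest +y with shut fingers, tips at least 24 mm up to pass over the rails
- block_center (a point): centre of the loose cork packing block, 34 x 36 x 18 mm (x, y, z), about 30 g, lying on the plate in the track at rest (23.5, 0) mm with 2 mm play to the rail ends. The ejector's face starts 1 to 2 mm from it; pressed fully it carries it to rest y 45 mm. The track ends at rest y 22 mm, so the block is right out when its centre is past 40 mm
- pepper_jar: bystander, loose: slim glass spice jar with white cap, 102 mm tall; origin at the centre of its underside
- herb_jar: bystander, loose: slim glass spice jar with yellow cap, 98 mm tall; origin at the centre of its underside
- tumbler: bystander, loose: clear drinking glass, 81 mm wide, 91 mm tall; origin at the centre of its underside
- food_tin: bystander, loose: round food tin, 75 mm wide, 58 mm tall; origin at the centre of its underside
- salt_mill: bystander, loose: glass shaker with grey cap, 44 mm wide, 90 mm tall; origin at the centre of its underside

How it is judged (in metres and radians):
On the way, in this order (a step that is already met when the one before it is completed fails the run):
1. ejector pressed in at least 30 mm and the block out of the leg's track (over 34 mm along rest y) (value of joint ejector above 0.03 m and y of block_center in the frame of pan_rest above 0.034 m), for 0.1 s.
2. leg held by the fingers with its pointer within 6 mm of the marker tip, lever still open (x of pointer in the frame of marker_tip between -0.006 and 0.006 m and value of joint cam_lever below 0.005 m and contact force between the fingers and leg above 0.5 N), for 0.2 s.
3. lever shut with the leg held at the mark (x of pointer in the frame of marker_tip between -0.006 and 0.006 m and value of joint cam_lever above 0.008 m and contact force between the fingers and leg above 3 N), for 0.2 s.
At the end, for the whole second after the job is handed in: The fingers still pinch the leg (over 3 N), the pointer is within 6 mm of the marker tip along the leg, the cam lever is at least 8 mm of its 10 mm shut, the ejector is back out (within 8 mm), and the block lies out of the track (over 34 mm along rest y) (all of step 3 and value of joint ejector below 0.008 m and y of block_center in the frame of pan_rest above 0.034 m and linear speed of leg below 0.01 m/s); the arm keeps its last pose, push and grip.
It fails at once if cam lever pushed shut (over 6 mm) with the pointer more than 10 mm from the marker tip (value of joint cam_lever above 0.006 m and (x of pointer in the frame of marker_tip above 0.01 m or x of pointer in the frame of marker_tip below -0.01 m)).
It fails at once if marker clip shifted more than 5 mm (distance of marker_tip from where it was at the start of the episode above 0.005 m).
It fails at once if a bystander moved more than 30 mm (distance of any of pepper_jar, herb_jar, tumbler, food_tin, salt_mill from where it was at the start of the episode above 0.03 m).
It also fails if it takes over 48 s, if anything falls off the work surface, if the arm or the gripper's body presses on something with over 40 N, if the wrist force passes 120 N, or if a joint passes its speed limit or range.

ROBOT

A 6-joint arm with a two-finger parallel gripper is mounted at the origin on a cart in front of the work surface, level with it; the furniture and walls round the work are solid. World frame = base frame: x ahead of the robot, y to its left, z up, the work surface at z = 0. Lengths are in m, angles in degrees, forces in N, time in s.
With the tool pointing down it reaches from about 0.3 to 0.75 m from the base axis. Payload 8.5 kg.
Tool frame: the origin (TCP) lies at the centre of the arm's flange, where the gripper is bolted on; the fingertips stand 173 mm ahead of it and the grasp point (between the pads) lies env.pinch_z ahead of it (env.pinch_z is the distance from the TCP to the grasp point, in m); z points along the fingers, y is the line along which they close (so a half turn about z gives the same grasp; the last joint's range is limited). The gripper opens to 85 mm and grips with 20 to 120 N. Pads are 22 mm wide; open, the fingers measure 114 mm over their backs; the gripper's body (76 mm by 85 mm) begins 54 mm behind the grasp point. The pads swing forward as they close: fully open they stand 13 mm farther back than shut.
Start: joints at [53.554, 21.807, 74.336, -0, 83.858, -12.336], TCP at [0.225, 0.502, 0.405] pointing down, gripper open.
Joint ranges: [-178.18, 178.18], [-50.72, 133.34], [12.68, 142.11], [-81.47, 261.47], [9.98, 163.14], [-165.26, 165.26]. Speed limits (degrees/s): [136.94, 136.94, 180, 180, 180, 180].

INTERFACE

Orientations are given as a 3x3 rotation matrix whose columns are the frame's x, y, z axes.
In Python, from rig import env, get_image, job, spotter gives the robot as it stands. The module is installed in compiled form; this text tells all that it offers.
- The arm moves only by the shell command python3 -m creep 'ROWS' [FORCE]. ROWS is text: rows parted by semicolons, each of 7 numbers parted by spaces: the turn, a rotation vector about the tool's x, y, z in units of 8 degrees (1.0 is 8 degrees), then the shift along the tool's x, y, z in units of 30 mm (1.0 is 30 mm), then the finger opening in mm, from 0 to 85.4. A call has 1 to 12 rows; each row is the pose to reach, as a shift and turn from the pose commanded when the call began, along the tool's axes at that moment; what a row does not reach only later rows make up. A row lasts 1/10 s, in which the tool goes at most 50 mm and 8.59 degrees, less where a joint would pass 70% of its speed; a pose out of reach is approached as far as the arm can. A call with a gripper value outside its range is refused whole. The fingers move at their own pace and stop on an object; FORCE is the grip in N (left out, the last holds). Time passes only in rows, so rows that repeat a pose let the fingers close. It gives the time, the measured TCP pose, the force, the opening and the grip force at its end, in the units of the state.
- env.observe(): the state, without advancing time (a new reading comes with each control period).
- get_image(name): name is "side" or "top" or "wrist"; returns a dict with "image" (480x640x3 uint8, blue, green, red), "depth" (480x640 float32, m along the optical axis (not along the pixel's ray), 0 where there is no reading), "intrinsics" (3x3 intrinsics, pixels), "view" (4x4, takes a point from world to camera coordinates). Camera axes: x right, y up, looking along -z (the intrinsics and any distortion apply to the point x, -y, -z); pixel columns grow to the right and rows downward; lengths in m; the calibration is good to about 2 mm. The wrist camera is an equidistant fisheye: a pixel r from the principal point sees the ray r / f radians off the axis. A picture is of the moment at which its call begins.
- job.close_job(): hands the job in; it is judged then, once.
Trained networks look in a picture, given as the dict that the camera call returned (one of the last four; its "shot" number tells which), for a name from the list of things; names that differ only in an ending like _2 or _b are one class to them, and where a whole thing is asked for, a point or a joint stands for the part that bears it (a point fixed in the world has none). Each returns a list of dicts, best first, with "p" (0 to 1); they miss things now and then, are a little off and sometimes report something else, mostly with a low value. They report only what shows in the picture. A call takes as long as a camera call.
- spotter.boxes_of(label, picture): "xy" ([column, row] in pixels, amid what is visible of it).
The state is a dict: "time_s": time; "q": joint angles; "qvel": joint speeds; "joint_efforts": joint torques, N m; "position": TCP position; "tool_rot": TCP orientation; "ft_force": force on the tool from outside, world axes, zero at the start; "wrist_torque": the same for the moment, N m; "grip_width": finger opening in m; "gripper_force": force on a finger pad.
Only numpy, scipy, OpenCV 4.12 (cv2) and the standard library are available. Lean on these libraries where they do the work, as an engineer would, in place of code of your own. Each camera call takes 0.05 s, during which the arm holds its last target. There are 200 camera calls.

## Working session

There is one attempt and no reset: what is moved stays moved. The work goes in short steps, Python scripts to look and compute and a shell command to move; the robot and the scene stay as the last step left them, time stands still between calls to the robot, and variables do not carry over. Pictures are saved under pics/ and viewed, at most 14 in all, crops included, and the job is handed in when it is done.

```bash
mkdir -p pics; cat > h.py <<'E'
import numpy as np, cv2
from rig import env,get_image,job,spotter
def unproj(p,u,v,d=None,z=None):
    K=p["intrinsics"];V=p["view"]
    r=np.array([(u-K[0,2])/K[0,0],-(v-K[1,2])/K[1,1],-1.])
    Vi=np.linalg.inv(V);o=Vi[:3,3];w=Vi[:3,:3]@r
    if z is not None: return o+w*(z-o[2])/w[2]
    if d is None:
        d=np.median([x for x in p["depth"][int(v)-1:int(v)+2,int(u)-1:int(u)+2].ravel() if x>0] or [0])
    return o+w*d
def proj(p,P):
    K=p["intrinsics"];V=p["view"];c=V[:3,:3]@P+V[:3,3]
    return K[0,0]*c[0]/-c[2]+K[0,2],K[1,1]*c[1]/c[2]+K[1,2]
E
python3 - <<'E'
from h import *
s=env.observe();print(env.pinch_z,s["position"],s["tool_rot"],s["time_s"])
for n in("top","side"):
    p=get_image(n);cv2.imwrite(f"pics/{n}0.png",p["image"]);print(n,p["intrinsics"].tolist(),np.linalg.inv(p["view"]).round(3).tolist())
    for l in["pan_rest","leg","grip","cam_lever","pointer","marker_tip","ejector_tab","block_center","pepper_jar","herb_jar","tumbler","food_tin","salt_mill"]:
        for b in spotter.boxes_of(l,p)[:2]:
            print(l,round(b["p"],2),np.round(b["xy"]),unproj(p,*b["xy"]).round(3))
E
```

```text
0.1547 [0.22465053 0.50198646 0.40412266] [[-9.12760197e-01  4.08494998e-01 -8.12364218e-04]
 [ 4.08495718e-01  9.12759498e-01 -1.16078142e-03]
 [ 2.67319754e-04 -1.39136238e-03 -9.99998996e-01]] 0.0
top [[474.9254856648796, 0.0, 318.74211562463205], [0.0, 474.9254856648796, 240.60401076969043], [0.0, 0.0, 1.0]] [[-0.025, 0.99, -0.14, 0.409], [-0.999, -0.031, -0.042, -0.085], [-0.046, 0.139, 0.989, 0.922], [0.0, 0.0, 0.0, 1.0]]
pan_rest 0.87 [314. 245.] [ 0.526 -0.039  0.031]
leg 0.75 [312. 224.] [ 0.565 -0.036  0.034]
grip 0.59 [315. 223.] [ 0.568 -0.041  0.033]
grip 0.36 [210. 320.] [0.391 0.155 0.055]
cam_lever 0.7 [302. 218.] [ 0.573 -0.019  0.067]
cam_lever 0.69 [434. 166.] [ 0.678 -0.276  0.013]
pointer 0.95 [316. 221.] [ 0.571 -0.043  0.034]
marker_tip 0.27 [302. 217.] [ 0.574 -0.019  0.067]
ejector_tab 0.53 [289. 268.] [0.486 0.012 0.016]
block_center 0.8 [317. 271.] [ 0.477 -0.042  0.021]
pepper_jar 0.82 [456. 239.] [ 0.519 -0.287  0.102]
herb_jar 0.6 [445. 308.] [ 0.403 -0.262  0.101]
tumbler 0.79 [436. 168.] [ 0.673 -0.278  0.013]
food_tin 0.96 [206. 323.] [0.386 0.16  0.0
[... 452 characters left out ...]
045  0.045]
cam_lever 0.6 [344. 268.] [ 0.599 -0.016  0.067]
cam_lever 0.17 [330. 269.] [ 0.572 -0.041  0.025]
pointer 0.95 [329. 266.] [ 0.571 -0.043  0.032]
marker_tip 0.37 [353. 260.] [ 0.54  -0.004  0.012]
marker_tip 0.21 [346. 270.] [ 0.589 -0.013  0.048]
ejector_tab 0.71 [364. 236.] [0.487 0.013 0.015]
block_center 0.85 [340. 233.] [ 0.488 -0.032  0.02 ]
pepper_jar 0.68 [185. 229.] [ 0.544 -0.291  0.071]
herb_jar 0.79 [218. 181.] [ 0.428 -0.259  0.075]
herb_jar 0.57 [364. 235.] [0.485 0.012 0.017]
tumbler 0.73 [186. 291.] [ 0.634 -0.277  0.018]
tumbler 0.43 [330. 268.] [ 0.57  -0.042  0.025]
food_tin 0.65 [450. 193.] [0.405 0.163 0.055]
salt_mill 0.62 [212. 251.] [ 0.583 -0.236  0.066]
```

View pics/top0.png

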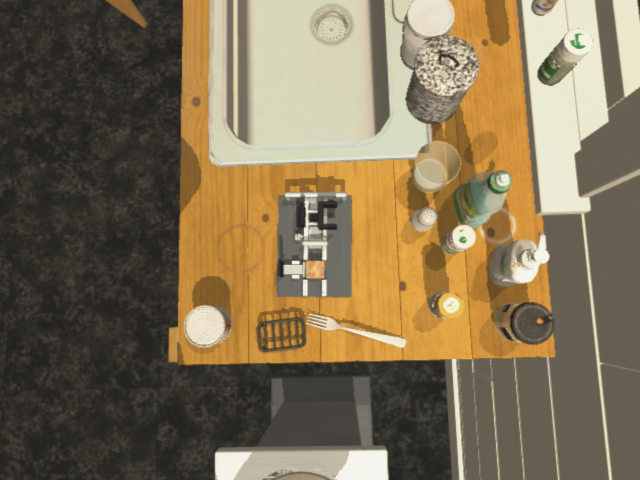

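View pics/side0.png

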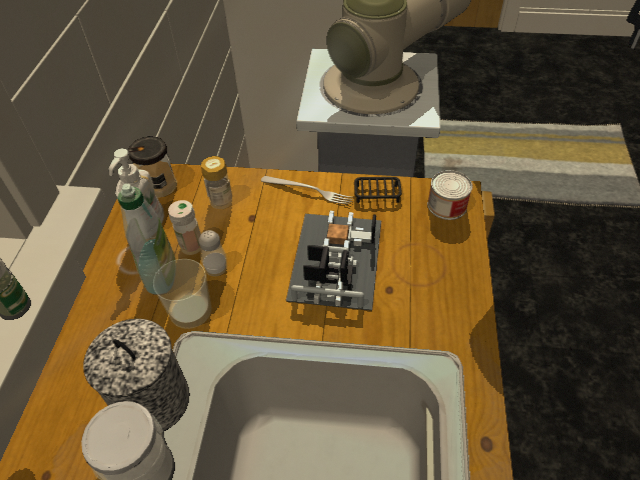

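```bash
cat > fit.py <<'E'
from h import *
p=get_image("top");im=p["image"]
c=im[185:305,265:365];cv2.imwrite("pics/crop1.png",cv2.resize(c,None,fx=5,fy=5,interpolation=cv2.INTER_CUBIC))
m=np.zeros(im.shape[:2],np.uint8);hsv=cv2.cvtColor(im,cv2.COLOR_BGR2HSV)
s=np.s_[185:305,265:365];m[s]=((hsv[s][...,1]<70))*255
m=cv2.morphologyEx(m,cv2.MORPH_OPEN,np.ones((5,5)));m=cv2.morphologyEx(m,cv2.MORPH_CLOSE,np.ones((15,15)))
cs,_=cv2.findContours(m,0,2);k=max(cs,key=cv2.contourArea)[:,0]
# map contour to the plate plane and fit a rectangle
W=np.array([unproj(p,u+0.0,v+0.0,z=.003)[:2] for u,v in k])*1000
r=cv2.minAreaRect(W.astype(np.float32));print(r);print(np.round(cv2.boxPoints(r),1).tolist())
E
python3 fit.py
```

```text
((533.55908203125, -35.838165283203125), (141.58322143554688, 205.26748657226562), 88.0487289428711)
[[428.6000061035156, -103.0999984741211], [633.7000122070312, -110.0999984741211], [638.5, 31.399999618530273], [433.3999938964844, 38.400001525878906]]
```

View pics/crop1.png

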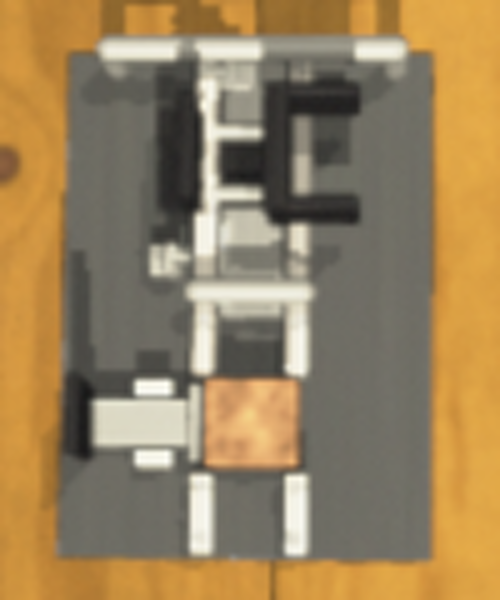

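```bash
cat > fit2.py <<'E'
from h import *
from scipy.optimize import least_squares
p=get_image("top")
L=[((58,557),(75,-75,3)),((432,557),(75,70,3)),((432,53),(-125,70,3)),((69,53),(-125,-75,3)),((252,422),(23.5,0,21)),((358,208),(-54,42,66)),((358,98),(-96,42,66)),((187,292),(-26,-25,32)),((314,292),(-26,25,32)),((201,555),(75,-18,20)),((296,555),(75,18,20)),((68,414),(23.5,-66,58))]
uv=np.array([(265+(a+.5)/5-.5,185+(b+.5)/5-.5) for (a,b),_ in L]);R=np.array([r for _,r in L])/1000
def T(q,R):
    c,s=np.cos(q[2]),np.sin(q[2]);return np.c_[q[0]+c*R[:,0]-s*R[:,1],q[1]+s*R[:,0]+c*R[:,1],R[:,2]]
f=lambda q:np.ravel([np.array(proj(p,P))-x for P,x in zip(T(q,R),uv)])
o=least_squares(f,[.5,-.04,np.pi],loss="soft_l1")
print(o.x,np.degrees(o.x[2]));print((o.fun.reshape(-1,2)).round(1).tolist())
np.save("pose.npy",o.x)
E
python3 fit2.py
python3 - <<'E'
from h import *
q=np.load("pose.npy");c,s=np.cos(q[2]),np.sin(q[2])
p=get_image("side");im=p["image"]
cv2.imwrite("pics/side1.png",cv2.resize(im[205:315,280:390],None,fx=5,fy=5,interpolation=cv2.INTER_CUBIC))
for r in [(23.5,0,21),(23.5,-66,58),(-119,0,39),(-54,42,66),(-112,-25,22),(75,-75,3)]:
    r=np.array(r)/1000;P=np.array([q[0]+c*r[0]-s*r[1],q[1]+s*r[0]+c*r[1],r[2]]);u,v=proj(p,P);print(r,P.round(3),((u-280)*5,(v-205)*5))
E
```

```text
[ 0.5046508  -0.03809101  3.10804284] 178.07773724836238
[[-0.1, 0.4], [0.3, 0.9], [0.2, -0.2], [-0.2, -0.0], [-0.4, 0.2], [0.4, -1.2], [0.5, -1.7], [-0.6, -0.4], [0.3, -0.3], [0.1, 0.8], [0.1, 0.9], [-0.7, 0.0]]
[0.0235 0.     0.021 ] [ 0.481 -0.037  0.021] (np.float64(285.1070915139991), np.float64(125.11776718583818))
[ 0.0235 -0.066   0.058 ] [0.483 0.029 0.058] (np.float64(472.79018750969243), np.float64(72.61146833671305))
[-0.119  0.     0.039] [ 0.624 -0.042  0.039] (np.float64(231.99565319677419), np.float64(419.0143748822385))
[-0.054  0.042  0.066] [ 0.557 -0.082  0.066] (np.float64(131.45692241084845), np.float64(200.02963635725337))
[-0.112 -0.025  0.022] [ 0.617 -0.017  0.022] (np.float64(310.9491824140335), np.float64(438.9817979957803))
[ 0.075 -0.075  0.003] [0.432 0.039 0.003] (np.float64(500.41576393211585), np.float64(71.39850423817421))
```

View pics/side1.png

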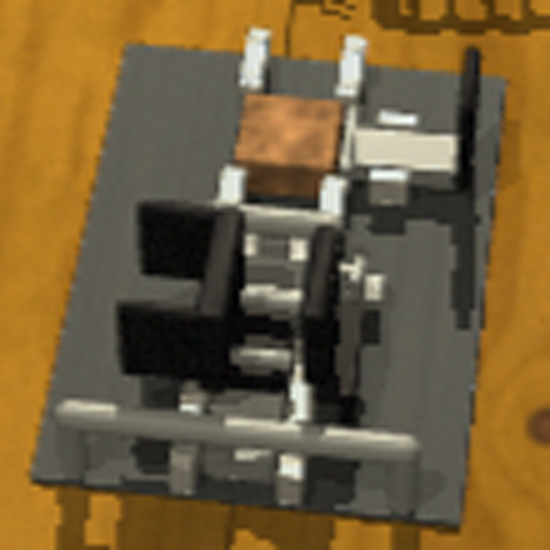

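```bash
cat > go.py <<'E'
# go.py x y ztcp (mm, rest axes): shift units + turn to reach it with tool x=rest x, z down; also current pose in rest axes
from h import *
import sys
from scipy.spatial.transform import Rotation as Ro
q=np.load("pose.npy");c,s=np.cos(q[2]),np.sin(q[2]);A=np.array([[c,-s,0],[s,c,0],[0,0,1]])
o=np.array([q[0],q[1],0]);S=env.observe();R=np.array(S["tool_rot"]);P=np.array(S["position"])
print("now rest",(A.T@(P-o)*1e3).round(1),"F rest",(A.T@S["ft_force"]).round(1),"grip",round(S["grip_width"]*1e3,1),S["gripper_force"],"t",S["time_s"])
if len(sys.argv)>3:
    G=o+A@(np.array(sys.argv[1:4],float)/1e3);D=A@np.diag([1,-1,-1])
    print("turn",(np.degrees(Ro.from_matrix(R.T@D).as_rotvec())/8).round(3),"shift",((R.T@(G-P))/.03).round(3))
E
python3 go.py 23.5 -98 270
python3 - <<'E'
from h import *
q=np.load("pose.npy");c,s=np.cos(q[2]),np.sin(q[2]);A=np.array([[c,-s,0],[s,c,0],[0,0,1]]);o=np.array([q[0],q[1],0])
for n,(u,v) in (("top",(265+165/5,185+260/5)),("top",(265+183/5,185+254/5)),("side",(280+375/5,205+280/5)),("side",(280+354/5,205+266/5))):
    p=get_image(n)
    print(n,[(A.T@(unproj(p,u,v,z=z)-o)*1e3).round(1).tolist() for z in(.003,.018,.024)],(A.T@(unproj(p,u,v)-o)*1e3).round(1))
E
```

```text
now rest [ 298.  -530.4  404.7] F rest [-0.   0.4 -0.2] grip 84.8 0.0 t 1.55
turn [-0.     0.    -2.773] shift [-13.914  -9.892   4.491]
top [[-41.0, -34.2, 3.0], [-38.8, -32.8, 18.0], [-37.9, -32.3, 24.0]] [-37.9 -32.3  23.8]
top [[-43.4, -27.2, 3.0], [-41.1, -25.9, 18.0], [-40.2, -25.4, 24.0]] [-41.6 -26.2  14.5]
side [[-29.0, -38.2, 3.0], [-40.6, -39.1, 18.0], [-45.2, -39.4, 24.0]] [-38.7 -38.9  15.5]
side [[-23.6, -30.2, 3.0], [-35.3, -31.2, 18.0], [-40.0, -31.6, 24.0]] [-39.9 -31.6  23.8]
```

```bash
python3 -m creep '0 0 -1 -3 -2 1 60 ; 0 0 -2 -6 -4 2 30 ; 0 0 -2.773 -9 -6 3 0 ; 0 0 -2.773 -12 -8 4 0 ; 0 0 -2.773 -13.914 -9.892 4.491 0 ; 0 0 -2.773 -13.914 -9.892 4.491 0; 0 0 -2.773 -13.914 -9.892 4.491 0; 0 0 -2.773 -13.914 -9.892 4.491 0; 0 0 -2.773 -13.914 -9.892 4.491 0; 0 0 -2.773 -13.914 -9.892 4.491 0; 0 0 -2.773 -13.914 -9.892 4.491 0; 0 0 -2.773 -13.914 -9.892 4.491 0' 30; python3 go.py 23.5 -98 205
```

```text
time_s: 2.95
position: [0.4862, 0.0573, 0.269]
tool_rot: [[-0.999, 0.038, -0.0], [0.038, 0.999, -0.0], [0.0, -0.0, -1.0]]
ft_force: [-0.1, 0.5, 0.0]
grip_width: 0.0001
gripper_force: 0.0
now rest [ 21.6 -94.7 269. ] F rest [ 0.1 -0.5  0. ] grip 0.1 0.0 t 2.95
turn [-0.003 -0.002 -0.033] shift [0.062 0.109 2.132]
```

```bash
python3 -m creep '0 0 0 0 0.05 1 0 ; 0 0 0 0 0.05 1.9 0 ; 0 0 0 0 0.05 2.1 0 ; 0 0 0 0 0.05 2.1 0; 0 0 0 0 0.05 2.1 0'; python3 - <<'E'
from h import *
p=get_image("side");cv2.imwrite("pics/s2.png",cv2.resize(p["image"][150:310,250:450],None,fx=3.5,fy=3.5))
E
python3 go.py 23.5 -34.5 205
```

```text
time_s: 3.45
position: [0.4847, 0.0624, 0.2081]
tool_rot: [[-0.999, 0.033, 0.002], [0.033, 0.999, -0.0], [-0.002, -0.0, -1.0]]
ft_force: [-0.3, -0.7, 1.0]
grip_width: -0.0003
gripper_force: 0.0
now rest [ 23.3 -99.7 208.2] F rest [0.4 0.1 0. ] grip 0.2 0.0 t 3.5
turn [-0.001  0.016  0.002] shift [ 0.009 -2.173  0.107]
```

View pics/s2.png

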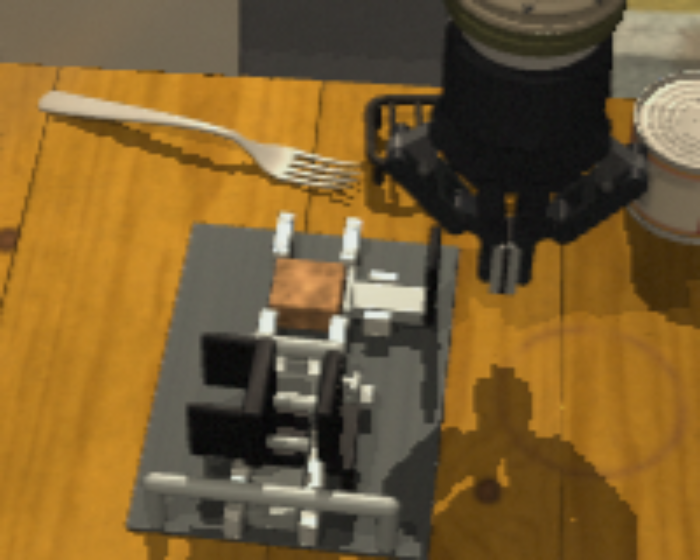

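```bash
python3 -m creep '0 0 0 0 -0.4 0.1 0 ; 0 0 0 0 -0.6 0.1 0 ; 0 0 0 0 -0.8 0.1 0 ; 0 0 0 0 -1 0.1 0; 0 0 0 0 -1.2 0.1 0; 0 0 0 0 -1.4 0.1 0; 0 0 0 0 -1.6 0.1 0; 0 0 0 0 -1.8 0.1 0; 0 0 0 0 -2 0.1 0; 0 0 0 0 -2 0.1 0; 0 0 0 0 -2 0.1 0'; python3 go.py 23.5 -34.5 205;  python3 - <<'E'
from h import *
p=get_image("side");print(spotter.boxes_of("block_center",p)[:2]);cv2.imwrite("pics/s3.png",cv2.resize(p["image"][150:310,250:450],None,fx=3.5,fy=3.5))
E
```

```text
time_s: 4.6
position: [0.4825, 0.0021, 0.204]
tool_rot: [[-0.999, 0.034, -0.0], [0.034, 0.999, 0.0], [0.0, 0.0, -1.0]]
ft_force: [0.5, 2.1, 2.8]
grip_width: -0.0003
gripper_force: 1.5
now rest [ 23.5 -39.4 204. ] F rest [-0.4 -2.1  2.8] grip -0.3 1.4602841064333916 t 4.6
turn [ 0.    -0.    -0.003] shift [-0.001 -0.163 -0.035]
[{'xy': [318.2, 230.5], 'p': 0.96}]
```

View pics/s3.png

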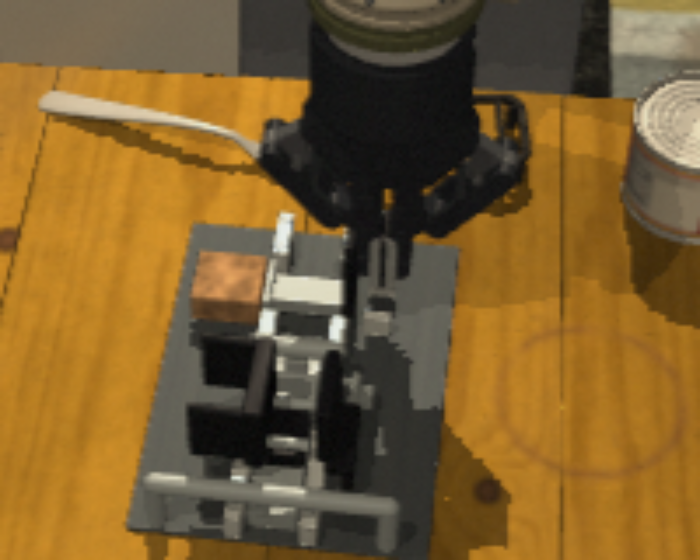

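```bash
python3 -m creep '0 0 0 0 -0.08 0 0 ; 0 0 0 0 -0.16 0 0 ; 0 0 0 0 -0.24 0 0 ; 0 0 0 0 -0.3 0 0; 0 0 0 0 -0.3 0 0; 0 0 0 0 -0.3 0 0'; python3 go.py 23.5 -98 205;python3 - <<'E'
from h import *
q=np.load("pose.npy");c,s=np.cos(q[2]),np.sin(q[2]);A=np.array([[c,-s,0],[s,c,0],[0,0,1]]);o=np.array([q[0],q[1],0])
for n in("side","top"):
    p=get_image(n)
    for b in spotter.boxes_of("block_center",p)[:1]:print(n,b,(A.T@(unproj(p,*b["xy"])-o)*1e3).round(1))
E
```

```text
time_s: 5.3
position: [0.482, -0.0044, 0.2042]
tool_rot: [[-0.999, 0.034, 0.001], [0.034, 0.999, 0.006], [-0.0, 0.006, -1.0]]
ft_force: [4.4, 30.0, 8.1]
grip_width: 0.0
gripper_force: 15.0
now rest [ 23.7 -32.9 204.2] F rest [ -3.4 -30.2   8.1] grip 0.0 15.046173334121704 t 5.3
turn [ 0.042  0.003 -0.007] shift [-0.006  2.17  -0.013]
side {'xy': [315.4, 230.9], 'p': 0.78} [18.  38.7 19.6]
top {'xy': [341.4, 270.7], 'p': 0.76} [26.2 50.9 21.9]
```

```bash
python3 -m creep '0 0 0 0 0.3 0 0 ; 0 0 0 0 0.6 0 0 ; 0 0 0 0 0.9 0 0 ; 0 0 0 0 1.2 0 0; 0 0 0 0 1.5 0 0; 0 0 0 0 1.8 0 0; 0 0 0 0 2.1 0 0; 0 0 0 0 2.2 -0.5 0; 0 0 0 0 2.2 -1.5 0; 0 0 0 0 2.2 -2.5 30; 0 0 0 0 2.2 -2.5 62; 0 0 0 0 2.2 -2.5 62'; python3 go.py -75 0 280
```

```text
time_s: 6.7
position: [0.4842, 0.0594, 0.2791]
tool_rot: [[-0.999, 0.034, 0.001], [0.034, 0.999, -0.0], [-0.001, -0.0, -1.0]]
ft_force: [0.2, -0.1, -0.4]
grip_width: 0.0431
gripper_force: 0.0
now rest [ 23.7 -96.7 279.1] F rest [-0.2  0.1 -0.4] grip 43.1 0.0 t 6.7
turn [-0.001  0.005  0.   ] shift [-3.29  -3.224 -0.028]
```

```bash
python3 -m creep '0 0 0 -1 -1 0 62 ; 0 0 0 -2 -2 0 62 ; 0 0 0 -3 -3 0 62 ; 0 0 0 -3.29 -3.224 0 62; 0 0 0 -3.29 -3.224 0 62; 0 0 0 -3.29 -3.224 0 62'; python3 go.py -75 0 211;  python3 - <<'E'
from h import *
p=get_image("top");q=get_image("wrist");s=get_image("side")
cv2.imwrite("pics/w4.png",np.hstack([cv2.resize(q["image"],(430,322)),cv2.resize(s["image"][150:310,250:450],(402,322))])[:,:800])
E
```

```text
time_s: 7.3
position: [0.5791, -0.04, 0.2779]
tool_rot: [[-0.999, 0.033, -0.003], [0.033, 0.999, 0.001], [0.003, 0.001, -1.0]]
ft_force: [0.4, 0.7, -0.5]
grip_width: 0.0621
gripper_force: 0.0
now rest [-74.4  -0.5 277.9] F rest [-0.4 -0.7 -0.5] grip 62.1 0.0 t 7.3
turn [ 0.006 -0.019  0.002] shift [-0.025 -0.02   2.231]
```

View pics/w4.png

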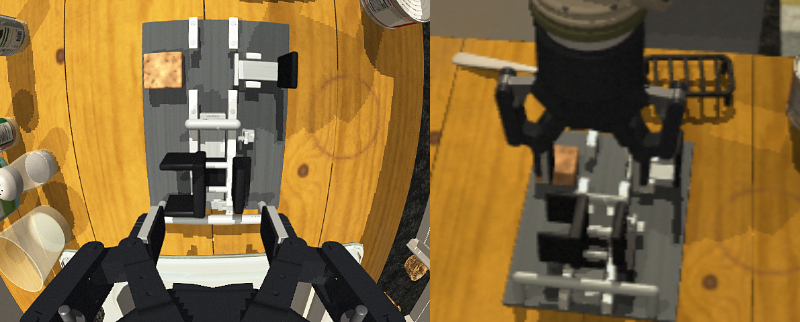

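```bash
python3 -m creep '0 0 0 0 0 0.4 62 ; 0 0 0 0 0 0.8 62 ; 0 0 0 0 0 1.1 62 ; 0 0 0 0 0 1.3 62; 0 0 0 0 0 1.3 62'; python3 go.py -74 0 211;python3 -m creep '0 0 0 0 0 0.2 62 ; 0 0 0 0 0 0.4 62 ; 0 0 0 0 0 0.6 62 ; 0 0 0 0 0 0.8 62; 0 0 0 0 0 0.9 62;0 0 0 0 0 0.9 62;0 0 0 0 0 0.9 62'; python3 go.py -74 0 211;  python3 - <<'E'
from h import *
q=get_image("wrist");s=get_image("side")
cv2.imwrite("pics/w5.png",np.hstack([cv2.resize(q["image"][240:480,160:480],(430,322)),cv2.resize(s["image"][205:315,280:405],(366,322))]))
E
```

```text
time_s: 7.95
position: [0.5796, -0.0408, 0.2388]
tool_rot: [[-0.999, 0.034, -0.002], [0.034, 0.999, 0.001], [0.002, 0.0, -1.0]]
ft_force: [0.3, 0.7, 0.6]
grip_width: 0.062
gripper_force: 0.0
now rest [-7.500e+01  2.000e-01  2.388e+02] F rest [-0.3 -0.7  0.6] grip 62.0 0.0 t 7.95
turn [ 0.004 -0.014 -0.001] shift [0.033 0.007 0.927]
time_s: 8.65
position: [0.5799, -0.0409, 0.2131]
tool_rot: [[-0.999, 0.034, 0.0], [0.034, 0.999, -0.0], [-0.0, -0.0, -1.0]]
ft_force: [-0.1, -0.4, -0.5]
grip_width: 0.0618
gripper_force: 0.0
now rest [-75.3   0.3 213.1] F rest [ 0.1  0.4 -0.5] grip 61.8 0.0 t 8.65
turn [-0.001  0.002 -0.001] shift [0.042 0.009 0.07 ]
```

View pics/w5.png

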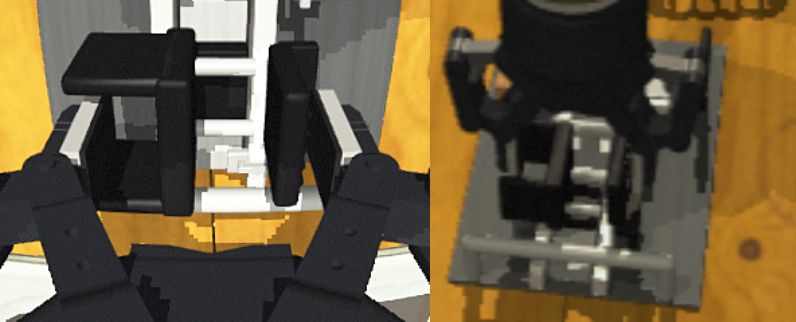

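```bash
python3 -m creep '0 0 0 0.2 0 0.05 62 ; 0 0 0 0.4 0 0.05 62 ; 0 0 0 0.65 0 0.05 62 ; 0 0 0 0.9 0 0.05 62; 0 0 0 1.15 0 0.05 62;0 0 0 1.4 0 0.05 62;0 0 0 1.65 0 0.05 62;0 0 0 1.9 0 0.05 62;0 0 0 2.1 0 0.05 62;0 0 0 2.3 0 0.05 62;0 0 0 2.3 0 0.05 62;0 0 0 2.3 0 0.05 62'; python3 go.py;  python3 - <<'E'
from h import *
t=get_image("top");q=get_image("wrist");s=get_image("side")
cv2.imwrite("pics/w6.png",np.hstack([cv2.resize(q["image"][240:480,200:440],(400,400)),cv2.resize(s["image"][220:310,300:390],(400,400),interpolation=cv2.INTER_CUBIC)]))
for n,p in(("w",q),("s",s),("t",t)):
  for l in("pointer","marker_tip"):print(n,l,spotter.boxes_of(l,p)[:2])
E
```

```text
time_s: 9.95
position: [0.5108, -0.0385, 0.2116]
tool_rot: [[-0.999, 0.034, -0.0], [0.034, 0.999, 0.0], [0.0, 0.0, -1.0]]
ft_force: [4.4, 2.0, -0.1]
grip_width: 0.0622
gripper_force: 1.3
now rest [-6.100e+00  2.000e-01  2.116e+02] F rest [-4.3 -2.1 -0.1] grip 62.2 1.2841017544269562 t 9.95
w pointer [{'xy': [306.8, 315.3], 'p': 0.88}]
w marker_tip []
s pointer [{'xy': [333.1, 240.3], 'p': 0.82}]
s marker_tip []
t pointer []
t marker_tip [{'xy': [456.6, 238.3], 'p': 0.28}]
```

View pics/w6.png

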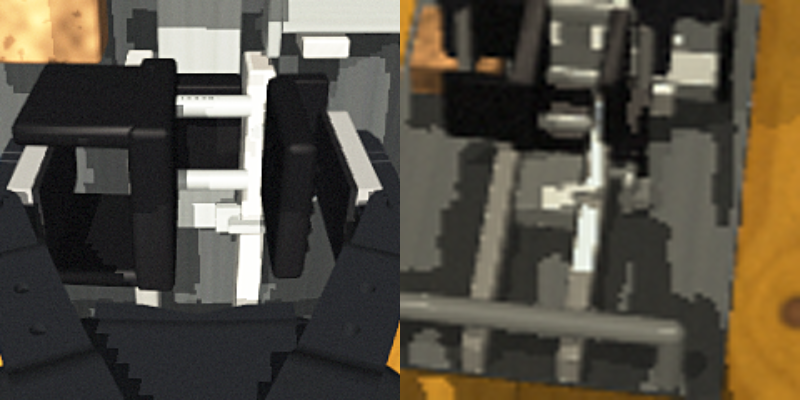

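```bash
python3 - <<'E'
from h import *
q=np.load("pose.npy");c,s=np.cos(q[2]),np.sin(q[2]);A=np.array([[c,-s,0],[s,c,0],[0,0,1]]);o=np.array([q[0],q[1],0])
p=get_image("side")
f=lambda u,v,z:(A.T@(unproj(p,u,v,z=z)-o)*1e3).round(1)
for u,v,z in((345,262.2,.022),(342,263.3,.022),(349.5,260,.024),(353,262,.024)):print(u,v,f(u,v,z))
# depth map in rest coords around the marker/pointer: points with height 18..28
for v in range(254,274):
    r=[]
    for u in range(336,362):
        w=A.T@(unproj(p,u,v,d=p["depth"][v,u])-o)*1e3
        r.append("%3d"%round(w[2]) )
    print(v,round(f(346,v,.022)[0]),*r)
cv2.imwrite("pics/s7.png",cv2.resize(p["image"][250:280,330:370],None,fx=18,fy=18,interpolation=cv2.INTER_NEAREST))
E
```

```text
345 262.2 [-48.3 -22.5  22. ]
342 263.3 [-51.3 -17.7  22. ]
349.5 260 [-44.2 -29.8  24. ]
353 262 [-47.8 -36.2  24. ]
254 -30  15  17  18  21  20  15  19  20  22  20  19  27  29  28  30  28  29  32  29   2   3  -1   1   5   4   1
255 -32  16  17  15  16  16   9  20  20  20  21  21  24  27  26  26  28  28  28  24   2   4   3   6   4   4   4
256 -35  13  17  15  18  17   8  18  17  18  21  20   2   4   2  24  21  25  25  24   4   3   1   4   4   3   3
257 -37  16  18  16  15  16   2  22  19  22  22  19   2   1   4  22  23  21  24  21   3   1   2   3   2   1   6
258 -39  15  16  17  16  17   6  20  22  19  20  15  26  25  25  24  21  23  18  19   1   0   4   3   2   5   2
259 -41  17  12  18  17  15   2  21  19  19  18  12  21  25  23  23  21  25  17  18   3   4   1   3   2   3   4
260 -43  15  18  17  14  15  19  20  21  19  23   9   5   3   3  23  26  19  17  14  16  15   7   3   2   3   4
261 -46  15  17  18  15  11  19  20  18  19  21   5   3   3   5  26  23  14  15  17  16  16   2   5   2   2   2
262 -48  20  20  21  27  24  25  21  26  24  25   2   2   3   1  21  23  17  16  17  1
[... 557 characters left out ...]
   4   4   3   3   1   3   2
268 -60  11  14  13  10  20  18  18  21  22   5   3   4   4   5   4   3   3   3   4   1   4   4   1   1   2   3
269 -63  10  10  11   6  19  18  22  20  21   4   5   3   2   4   3   2   4   5   2   7   3   4   3   1   2   4
270 -65   6   8  10   4  21  21  20  18  20   3   8   4   1   3   5   3   4   5   6   3   1   2   3   5   2   2
271 -67   4   5   7   4  20  20  19  19  19   4   3   3   2   2   3   3   4   1   4   5   4   2   6   4   2   3
272 -69   4   0   2   4  21  22  20  16  12   5   3   2   2   1   1   3   2   3   4   5   3   3   2   2   2   3
273 -71   4   3   2  20  20  18  21  20 796 796   3   1   5   2   2   4   4   3   3   4   4   3   3   1   3   3
```

View pics/s7.png

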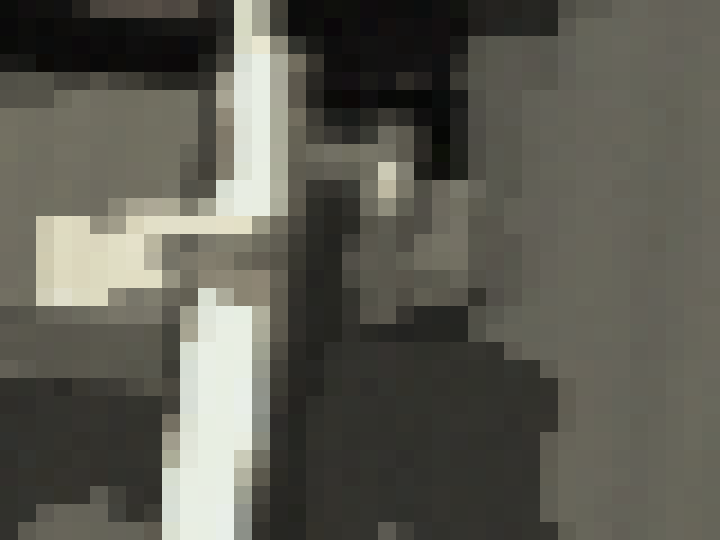

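```bash
python3 -m creep '0 0 0 0.1 0 0 62 ; 0 0 0 0.2 0 0 62 ; 0 0 0 0.29 0 0 62;0 0 0 0.29 0 0 62;0 0 0 0.29 0 0 62;0 0 0 0.29 0 0 62'; python3 go.py;  python3 - <<'E'
from h import *
p=get_image("side");q=get_image("wrist")
cv2.imwrite("pics/s8.png",np.hstack([cv2.resize(p["image"][245:275,330:360],(400,400),interpolation=cv2.INTER_NEAREST),cv2.resize(q["image"][300:420,260:380],(400,400))]))
E
```

```text
time_s: 11.05
position: [0.5021, -0.0383, 0.2115]
tool_rot: [[-0.999, 0.034, -0.0], [0.034, 0.999, -0.0], [0.0, -0.0, -1.0]]
ft_force: [3.3, 2.1, 1.7]
grip_width: 0.0622
gripper_force: 1.4
now rest [  2.5   0.3 211.5] F rest [-3.3 -2.2  1.7] grip 62.2 1.3943852484226227 t 11.05
```

View pics/s8.png

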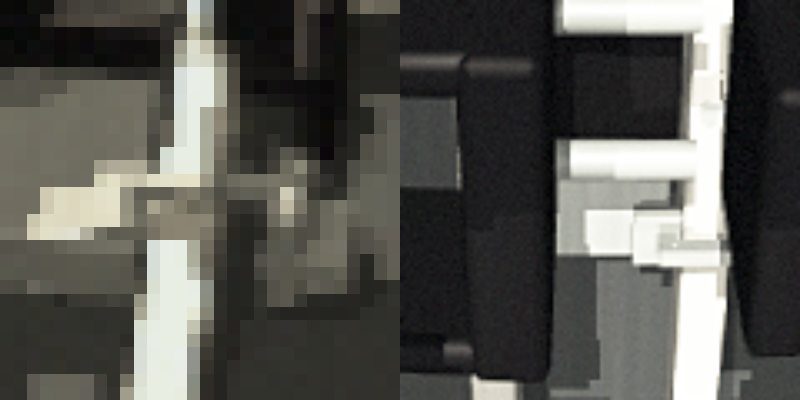

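```bash
python3 -m creep '0 0 0 0 0 0 58;0 0 0 0 0 0 54;0 0 0 0 0 0 50;0 0 0 0 0 0 46;0 0 0 0 0 0 42;0 0 0 0 0 0 38;0 0 0 0 0 0 34;0 0 0 0 0 0 30;0 0 0 0 0 0 26;0 0 0 0 0 0 26;0 0 0 0 0 0 26;0 0 0 0 0 0 26' 40; python3 go.py;  python3 - <<'E'
from h import *
p=get_image("side");q=get_image("wrist")
cv2.imwrite("pics/s9.png",np.hstack([cv2.resize(p["image"][210:300,280:370],(400,400),interpolation=cv2.INTER_NEAREST),cv2.resize(q["image"][240:480,200:440],(400,400))]))
E
```

```text
time_s: 12.35
position: [0.5023, -0.0374, 0.2123]
tool_rot: [[-0.999, 0.034, 0.002], [0.034, 0.999, 0.002], [-0.002, 0.002, -1.0]]
ft_force: [2.7, 9.2, 11.5]
grip_width: 0.0312
gripper_force: 42.2
now rest [  2.4  -0.6 212.3] F rest [-2.4 -9.3 11.5] grip 31.2 42.23913922905922 t 12.35
```

View pics/s9.png

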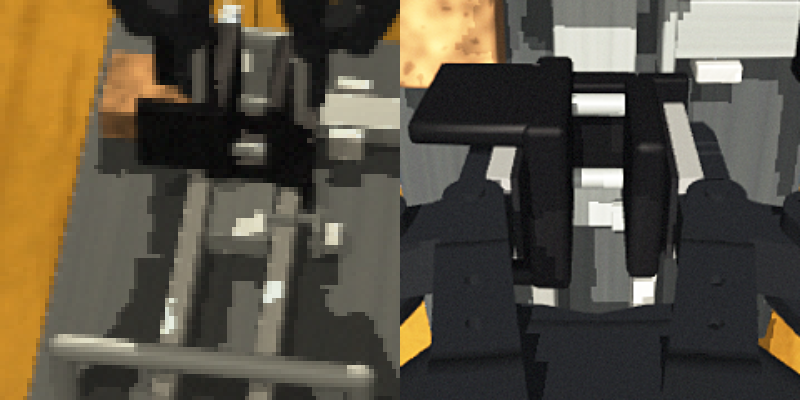

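```bash
python3 -m creep '0 0 0 0 0 0 26;0 0 0 0 0 0 26;0 0 0 0 0 0 26;0 0 0 0 0 0 26;0 0 0 0 0 0 26'; python3 -c "
from rig import job;print(job.close_job())"
```

```text
time_s: 12.95
position: [0.5023, -0.0374, 0.2123]
tool_rot: [[-0.999, 0.034, 0.002], [0.034, 0.999, 0.002], [-0.002, 0.002, -1.0]]
ft_force: [4.8, 8.4, 11.0]
grip_width: 0.0313
gripper_force: 42.2
the job is handed in; nothing more can be done
None
```

I handed the job in at about 13 s. The block is out of the track, the ejector is back out, and the leg is held at the clip with the lever shut (fingers at 31 mm opening, about 42 N grip). I judged the pointer level with the clip to within about 2 mm from the images; the hand-in call returned no verdict.

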